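# File the tested specimens with their own kind

## Robot

A 6-joint arm with a two-finger parallel gripper is mounted at the origin on the work surface. World frame = base frame: x ahead of the robot, y to its left, z up, the work surface at z = 0. Lengths are in m, angles in rad, forces in N, time in s.
With the tool pointing down it reaches from about 0.375 to 0.9 m from the base axis. Payload 3.1 kg.
Tool frame: the origin (TCP) lies on the centre line of the jaws, within the pads' length; the fingertips stand 25 mm ahead of it and the grasp point (between the pads) lies 6 mm ahead of it (manip.tip_extent is the distance from the TCP to the fingertips, in m); z points along the fingers, y is the line along which they close (so a half turn about z gives the same grasp; the last joint's range is limited). The gripper opens to 85 mm and grips with 20 to 120 N. Pads are 22 mm wide; open, the fingers measure 114 mm over their backs; the gripper's body (76 mm by 85 mm) begins 54 mm behind the grasp point. The pads swing forward as they close: fully open they stand 13 mm farther back than shut.
Start: joints at [1.093, 0.527, 1.433, -0, 1.181, -0.178], TCP at [0.185, 0.597, 0.256] pointing down, gripper open.
Joint ranges: [-3.08, 3.08], [-0.75, 2.2], [0.22, 2.44], [-1.43, 4.57], [0, 2.65], [-2.85, 2.85]. Speed limits (rad/s): [2.79, 2.79, 3.14, 3.14, 3.14, 3.14].

## Interface

Orientations are given as a unit quaternion [x, y, z, w].
In Python, from station import readout, imaging, order, manip gives the robot as it stands.
- The arm moves only by the tool move_arm, never from a script. Its argument "rows" is a list of rows, each a list of 7 numbers: the turn, a rotation vector about the tool's x, y, z in degrees, then the shift along the tool's x, y, z in mm, then the closure, from 0 (fully open) to 1 (shut). A call has 1 to 12 rows; each row is the pose to reach, as a shift and turn from the pose commanded when the call began, along the tool's axes at that moment; what a row does not reach only later rows make up. A row lasts 1/12 s, in which the tool goes at most 41.7 mm and 7.16 degrees, less where a joint would pass 70% of its speed; a pose out of reach is approached as far as the arm can. A call with a gripper value outside its range is refused whole. The fingers move at their own pace and stop on an object; "squeeze" is the grip in N (left out, the last holds). Time passes only in rows, so rows that repeat a pose let the fingers close. It gives the time, the measured TCP pose, the force, the opening and the grip force at its end, in the units of the state.
- readout.sense(): the state, without advancing time (a new reading comes with each control period).
- imaging.snapshot(name): name is "scene" or "top"; returns a dict with "img" (480x640x3 uint8, red, green, blue), "z_map" (480x640 float32, m along the optical axis (not along the pixel's ray), 0 where there is no reading), "fovy" (degrees; the focal length in pixels is half the picture's height over the tangent of half this angle, whatever the lens; pixels are square), "cx", "cy" (the principal point, pixels), "rvec" (rotation vector, rad) and "tvec" (3), from world to camera coordinates, as OpenCV has them. Camera axes: x right, y down, z forward; pixel columns grow to the right and rows downward; lengths in m; the calibration is good to about 2 mm. A picture is of the moment at which its call begins.
- order.sign_off(): hands the job in; it is judged then, once.
The state is a dict: "t": time; "q": joint angles; "qd": joint speeds; "tau": joint torques, N m; "tcp_pos": TCP position; "tool_rot": TCP orientation; "force": force on the tool from outside, world axes, zero at the start; "ft_torque": the same for the moment, N m; "finger_gap": opening from 0.0 (shut) to 1.0 (fully open); "gripper_force": force on a finger pad.
Only numpy, scipy, OpenCV 4.12 (cv2) and the standard library are available. Lean on these libraries where they do the work, as an engineer would, in place of code of your own. Each camera call takes 0.05 s, during which the arm holds its last target. There are 200 camera calls.

## Task

Four tested pieces lie mixed on the metallography bench: a mounted specimen, two square impact bars and a flat tensile piece. Put each into the tray that already holds its kind, laid flat on the tray floor and not on top of another piece, the mounted specimen standing with its polished face up. Set them down rather than letting them drop, and do not shift the pieces already filed in the trays.

Things in the scene. Friction and masses are not known exactly. Their poses are not given: they have to be found in the camera images.
- mount: Mounted metallographic specimen: upright black plastic cylinder, 40 mm diameter, 20 mm high, with a bright 20 mm square of polished steel in its upper face, about 60 g. Origin: centre of the underside, z up through the polished face. To be sorted: loose on the bench in front of the trays, any yaw.
- bar_1: 10 x 10 x 55 mm square steel bar (Charpy impact test bar) with a small V-notch across the middle of one long face, about 43 g. Origin: its centre, 5 mm above what it lies on. y runs along its length; it lies level, notch up at the start. To be sorted: loose on the bench in front of the trays, any yaw.
- bar_2: 10 x 10 x 55 mm square steel bar (Charpy impact test bar) with a small V-notch across the middle of one long face, about 43 g. Origin: its centre, 5 mm above what it lies on. y runs along its length; it lies level, notch up at the start. To be sorted: loose on the bench in front of the trays, any yaw.
- tensile: Flat steel tensile test piece (dog-bone), 100 mm long, 8 mm thick: two heads 20 mm wide and 28 mm long joined by a waist 12 mm wide and 44 mm long, about 104 g. Origin: its centre, 4 mm above what it lies on. y runs along its length, z up. To be sorted: loose on the bench in front of the trays, any yaw.
- tray_mounts: One of three alike fixed light-grey open trays in a row beyond the loose pieces; places change. Outside 130 (x) x 162 (y, across the bench) x 22 mm high, rim 4 mm wider all round; walls and floor 3 mm, inside 124 x 156 mm, flat. Origin: centre of underside; x points away from the robot, z up. This one already holds the filed mounted specimen.
- tray_bars: One of three alike fixed light-grey open trays in a row beyond the loose pieces; places change. Outside 130 (x) x 162 (y, across the bench) x 22 mm high, rim 4 mm wider all round; walls and floor 3 mm, inside 124 x 156 mm, flat. Origin: centre of underside; x points away from the robot, z up. This one already holds the filed square bar.
- tray_tensile: One of three alike fixed light-grey open trays in a row beyond the loose pieces; places change. Outside 130 (x) x 162 (y, across the bench) x 22 mm high, rim 4 mm wider all round; walls and floor 3 mm, inside 124 x 156 mm, flat. Origin: centre of underside; x points away from the robot, z up. This one already holds the filed tensile piece.
- filed_mount: Mounted metallographic specimen: upright black plastic cylinder, 40 mm diameter, 20 mm high, with a bright 20 mm square of polished steel in its upper face, about 60 g. Origin: centre of the underside, z up through the polished face. Already filed: it stays where it is. In the tray's far half (tray x +31 to +41 mm); the near half is empty.
- filed_bar: 10 x 10 x 55 mm square steel bar (Charpy impact test bar) with a small V-notch across the middle of one long face, about 43 g. Origin: its centre, 5 mm above what it lies on. y runs along its length; it lies level, notch up at the start. Already filed: it stays where it is. In the tray's far half (tray x +31 to +41 mm); the near half is empty. Its length runs along the tray's y.
- filed_tensile: Flat steel tensile test piece (dog-bone), 100 mm long, 8 mm thick: two heads 20 mm wide and 28 mm long joined by a waist 12 mm wide and 44 mm long, about 104 g. Origin: its centre, 4 mm above what it lies on. y runs along its length, z up. Already filed: it stays where it is. In the tray's far half (tray x +31 to +41 mm); the near half is empty. Along tray y.
There are look-alikes about, which are no part of the job. Leave any purple look-alike of the bar_1 alone.

How it is judged:
At the end, for the whole second after the job is handed in: All four pieces, and the three filed ones, rest within the inner walls of the tray of their kind, each at most 4 mm above its height on the tray floor and level within 7 degrees (mounts polished face up, bars on any long face, tensile pieces on either flat face), none moving (x of mount in the frame of tray_mounts between -0.062 and 0.062 m and y of mount in the frame of tray_mounts between -0.078 and 0.078 m and z of each of mount, filed_mount in the frame of tray_mounts below 0.007 m and angle between each of mount, filed_mount's own z axis and vertical below 0.12 rad and linear speed of each of mount, bar_1, bar_2, tensile, filed_mount, filed_bar, filed_tensile below 0.02 m/s and angular speed of each of mount, bar_1, bar_2, tensile, filed_mount, filed_bar, filed_tensile below 0.3 rad/s and x of bar_1 in the frame of tray_bars between -0.062 and 0.062 m and y of bar_1 in the frame of tray_bars between -0.078 and 0.078 m and z of each of bar_1, bar_2, filed_bar in the frame of tray_bars below 0.012 m and angle between bar_1's own y axis and vertical between 1.45 and 1.69 rad and x of bar_2 in the frame of tray_bars between -0.062 and 0.062 m and y of bar_2 in the frame of tray_bars between -0.078 and 0.078 m and angle between bar_2's own y axis and vertical between 1.45 and 1.69 rad and x of tensile in the frame of tray_tensile between -0.062 and 0.062 m and y of tensile in the frame of tray_tensile between -0.078 and 0.078 m and z of each of tensile, filed_tensile in the frame of tray_tensile below 0.011 m and (angle between tensile's own z axis and vertical below 0.12 rad or angle between tensile's own z axis and vertical above 3.02 rad) and x of filed_mount in the frame of tray_mounts between -0.062 and 0.062 m and y of filed_mount in the frame of tray_mounts between -0.078 and 0.078 m and x of filed_bar in the frame of tray_bars between -0.062 and 0.062 m and y of filed_bar in the frame of tray_bars between -0.078 and 0.078 m and angle between filed_bar's own y axis and vertical between 1.45 and 1.69 rad and x of filed_tensile in the frame of tray_tensile between -0.062 and 0.062 m and y of filed_tensile in the frame of tray_tensile between -0.078 and 0.078 m and (angle between filed_tensile's own z axis and vertical below 0.12 rad or angle between filed_tensile's own z axis and vertical above 3.02 rad)); the robot touches nothing.
It fails at once if a piece to be sorted is let fall: out of the fingers and moving faster than 0.7 m/s (a drop of about 25 mm) ((contact force between the fingers and mount below 0.02 N and linear speed of mount above 0.7 m/s) or (contact force between the fingers and bar_1 below 0.02 N and linear speed of bar_1 above 0.7 m/s) or (contact force between the fingers and bar_2 below 0.02 N and linear speed of bar_2 above 0.7 m/s) or (contact force between the fingers and tensile below 0.02 N and linear speed of tensile above 0.7 m/s)).
It fails at once if a piece already filed in a tray is shifted by more than 15 mm (distance of any of filed_mount, filed_bar, filed_tensile from where it was at the start of the episode above 0.015 m).
It also fails if it takes over 96 s, if anything falls off the work surface, if the arm or the gripper's body presses on something with over 40 N, if the wrist force passes 120 N, or if a joint passes its speed limit or range.

## Working session

There is one attempt and no reset: what is moved stays moved. The work goes in short steps, Python scripts to look and compute and a tool call to move; the robot and the scene stay as the last step left them, time stands still between calls to the robot, and variables do not carry over. Pictures are saved under pics/ and viewed, at most 14 in all, crops included, and the job is handed in when it is done.

Besides the shell and the picture viewer there is one more tool, called after "Request:" as name(argument=value, ...), one argument or row to a line, values as JSON. move_arm: Moves the arm, as the interface text tells. Its arguments: {"type":"object","properties":{"rows":{"type":"array"},"squeeze":{"type":"number"}},"required":["rows"]}

```bash
ls; mkdir -p pics; cat > h.py <<'E'
import numpy as np, cv2
from station import readout, imaging, order, manip
def snap(n):
    s=imaging.snapshot(n); R=cv2.Rodrigues(np.array(s['rvec'],float))[0]; t=np.array(s['tvec'],float).ravel()
    f=240/np.tan(np.radians(s['fovy'])/2); s.update(R=R,t=t,f=f)
    v,u=np.mgrid[0:480,0:640]; d=s['z_map']
    c=np.stack([(u-s['cx'])/f*d,(v-s['cy'])/f*d,d],-1)
    P=(c-t)@R; P[d==0]=np.nan; s['P']=P; return s
def ray(s,u,v,z):
    r=s['R'].T@np.array([(u-s['cx'])/s['f'],(v-s['cy'])/s['f'],1]); o=-s['R'].T@s['t']
    return o+r*(z-o[2])/r[2]
def save(s,name): cv2.imwrite('pics/'+name,s['img'][:,:,::-1])
E
python3 - <<'E'
from h import *
for n in('scene','top'):
    s=snap(n); save(s,n+'1.png'); np.savez(n+'1.npz',**s); print(n,s['fovy'],s['cx'],s['cy'],-s['R'].T@s['t'],s['R'].round(2).tolist())
print(readout.sense(), manip.tip_extent)
E
```

```text
pics
scene 42.669367406914176 317.059213831636 236.25846302102684 [ 1.3733728  -0.09698335  0.92696894] [[0.13, 0.99, -0.02], [0.72, -0.1, -0.69], [-0.68, 0.07, -0.73]]
top 54.861612559047785 320.54016217973617 240.6540441449758 [ 0.50919951 -0.00260109  0.78704574] [[-0.0, -1.0, -0.02], [-1.0, 0.0, -0.08], [0.08, 0.02, -1.0]]
{'t': 0.1, 'q': array([ 1.09250198e+00,  5.28359073e-01,  1.43373708e+00, -2.07397241e-05,
        1.18141235e+00, -1.78505207e-01]), 'qd': array([-0.0005704 , -0.0016457 , -0.00299469,  0.00072749, -0.0017835 ,
        0.00088654]), 'tau': array([ 7.37139653e-04, -4.43307638e+01, -1.78588146e+01, -2.16044768e-04,
        3.82512604e-03, -3.26607494e-05]), 'tcp_pos': array([0.18428332, 0.59660785, 0.25545191]), 'tool_rot': array([ 1.49329915e-01,  9.88786963e-01, -9.09826527e-04, -2.99881113e-04]), 'force': array([ 0.88087501, -0.54538581,  0.4247094 ]), 'ft_torque': array([ 0.00144722, -0.00239515, -0.03499359]), 'gripper_force': 0.0, 'finger_gap': 1.0057470971657594} 0.025
```

View pics/top1.png

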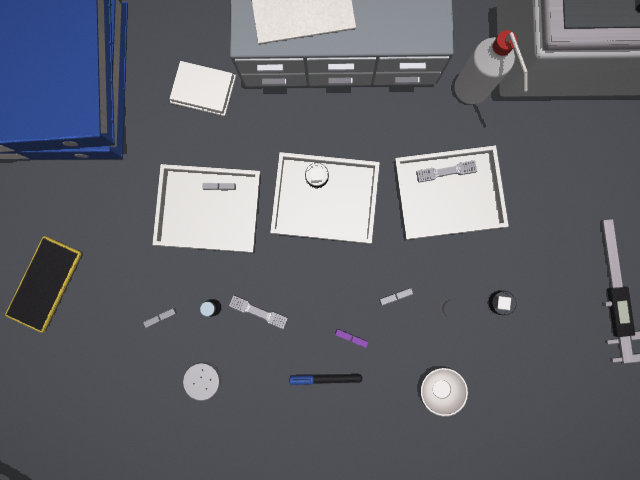

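View pics/scene1.png

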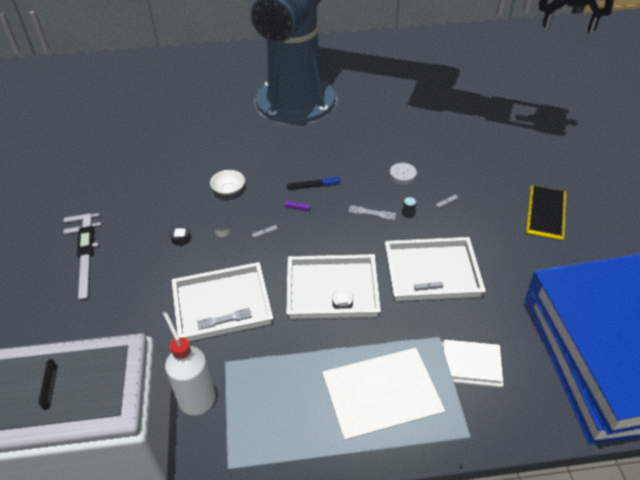

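The top view shows the trays: bars at (208,208), mounts at (325,197) and tensile at (451,193). The loose pieces are bars at (160,318) and (397,297), the tensile piece at (258,312), and purple look-alike (352,339).

Mount candidates are (504,303), black with a bright square; (209,309), a small cylinder with a round blue top; and (450,308), a dark disc. (504,303) fits the description, and I'll confirm it in a crop.

```bash
python3 - <<'E'
from h import *
import warnings; warnings.filterwarnings('ignore')
a=cv2.imread('pics/top1.png'); b=cv2.imread('pics/scene1.png')
A=cv2.resize(a[265:355,130:530],None,fx=2,fy=2,interpolation=3)
def c(u,v): return cv2.resize(a[v-25:v+25,u-33:u+33],(264,200),interpolation=3)
cv2.imwrite('pics/crop1.png',np.vstack([A[:, :792],np.hstack([c(504,303),c(209,309),c(450,308)]),np.hstack([c(160,318),c(397,297),c(317,175)])]))
for n in('top','scene'):
    s=dict(np.load(n+'1.npz')); P=s['P']
    pts={'top':dict(bar1=(160,318),bar2=(397,297),ten=(258,312),mount=(504,303),blue=(209,309),disc=(450,308),purple=(352,339),fm=(317,175),fb=(219,186),ft=(447,172),tb=(210,230),tm=(325,215),tt=(451,210),table=(300,280)),
    'scene':dict(bar1=(447,200),bar2=(264,231),ten=(372,212),mount=(180,233),blue=(409,204),disc=(222,230),tb=(434,262),tm=(330,275),tt=(220,295),table=(300,240))}[n]
    for k,(u,v) in pts.items():print(n,k,np.nanmedian(P[v-1:v+2,u-1:u+2].reshape(-1,3),0).round(4))
E
```

```text
top bar1 [0.4414 0.2845 0.0097]
top bar2 [ 0.4761 -0.112   0.0104]
top ten [0.4514 0.1197 0.0084]
top mount [ 0.4666 -0.2837  0.0205]
top blue [0.4582 0.1951 0.037 ]
top disc [ 4.572e-01 -2.022e-01 -2.000e-04]
top purple [ 0.407  -0.0368  0.0099]
top fm [0.68   0.0204 0.0235]
top fb [0.6643 0.1877 0.0131]
top ft [ 0.6863 -0.1994  0.0107]
top tb [0.5901 0.2042 0.0035]
top tm [0.6148 0.0074 0.0039]
top tt [ 0.6223 -0.2071  0.0045]
top table [ 5.044e-01  5.030e-02 -3.000e-04]
scene bar1 [0.4454 0.2871 0.0086]
scene bar2 [ 0.4802 -0.1129  0.0078]
scene ten [0.457  0.1191 0.0081]
scene mount [ 0.4726 -0.2839  0.02  ]
scene blue [0.4681 0.1955 0.0324]
scene disc [ 0.4754 -0.1982  0.0206]
scene tb [6.059e-01 2.164e-01 1.000e-04]
scene tm [0.611  0.0071 0.001 ]
scene tt [ 0.6311 -0.2075  0.0031]
scene table [ 0.5065 -0.0409 -0.0013]
```

View pics/crop1.png

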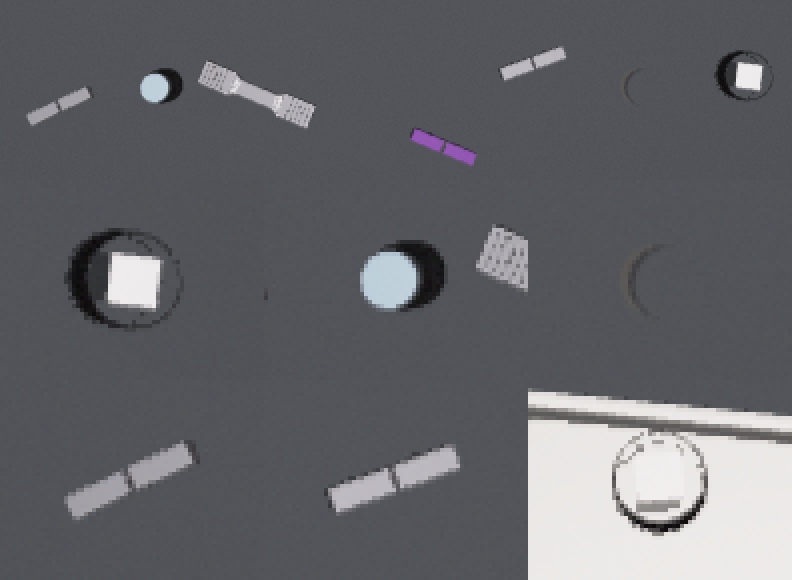

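The crop confirms the mount at (504,303): black, about 40 mm across, with a bright 20 mm square. (209,309) is a smaller blue-topped cylinder 37 mm high, and (450,308) is a clear disc about 20 mm high. I leave both of those alone. Next I measure poses from both views.

```bash
cat > meas.py <<'E'
from h import *
def rect(P,m):
    p=P[m][:,:2]; (c,wh,_)=cv2.minAreaRect((p*1000).astype(np.float32))
    b=cv2.boxPoints(cv2.minAreaRect((p*1000).astype(np.float32)))
    e=[b[1]-b[0],b[2]-b[1]]; e=max(e,key=np.linalg.norm)
    return np.round(c,1),np.round(sorted(wh),1),round(np.degrees(np.arctan2(e[1],e[0]))%180,1),round(float(np.median(P[m][:,2]))*1000,1),int(m.sum())
def near(P,x,y,r,zl,zh):
    return (np.hypot(P[...,0]-x,P[...,1]-y)<r)&(P[...,2]>zl)&(P[...,2]<zh)
E
cat > m1.py <<'E'
from meas import *
for n in('top','scene'):
    s=dict(np.load(n+'1.npz')); P=np.nan_to_num(s['P'],nan=-9)
    for k,x,y,r,zl,zh in [('bar1',.443,.285,.04,.005,.02),('bar2',.478,-.112,.04,.005,.02),('ten',.453,.1197,.06,.004,.014),('mount',.468,-.284,.035,.014,.03),('clear',.466,-.2,.03,.01,.04),('blue',.46,.195,.025,.02,.06),('fb',.664,.187,.045,.0085,.016),('fm',.68,.02,.035,.016,.03),('ft',.6863,-.1994,.057,.0075,.016),('tray_b',.603,.205,.13,.016,.03),('tray_m',.635,.007,.13,.016,.03),('tray_t',.63,-.2075,.13,.016,.03)]:
        m=near(P,x,y,r,zl,zh)
        if 'tray' in k: m&=abs(P[...,1]-y)<.1; m&=s['img'].min(-1)>150; m&=abs(P[...,0]-x)<.085
        if m.sum()>5: print(n,k,*rect(P,m))
E
python3 m1.py
```

```text
top bar1 [442.3 286.2] [10.1 55.7] 115.3 10.1 211
top bar2 [ 477.6 -110.4] [10.2 54.6] 109.9 10.2 209
top ten [440.8 118.4] [ 81.1 103.4] 87.3 8.2 632
top mount [ 467.3 -283.5] [37.6 38.6] 91.0 20.1 221
top clear [ 460.3 -190.6] [14.  30.1] 164.7 20.5 44
top blue [460.1 196.8] [24.7 24.8] 156.8 36.6 184
top fb [673.3 186. ] [29.1 74. ] 86.0 13.1 233
top fm [687.9  19. ] [42.6 52. ] 171.7 22.7 301
top ft [ 697.1 -197.1] [ 36.9 100.4] 100.0 11.0 675
top tray_b [625.9 207.6] [136.4 170.5] 85.9 22.3 1072
top tray_m [643.4   7.7] [137.8 169.9] 83.8 22.3 1586
top tray_t [ 651.3 -202.9] [138.  170.3] 96.7 22.1 1200
scene bar1 [448.3 285.3] [14.  58.8] 114.6 8.3 103
scene bar2 [ 481.2 -111.8] [17.  55.1] 112.0 7.9 124
scene ten [468.6 114.8] [50.5 99.4] 66.9 6.6 279
scene mount [ 475.9 -284.2] [32.5 35.6] 149.4 18.3 111
scene clear [ 470.7 -199.5] [17.4 30.1] 90.2 17.7 83
scene blue [466.2 197.8] [24.5 27.4] 153.5 33.5 116
scene fb [680.1 184.7] [34.4 63.5] 88.7 11.2 208
scene fm [694.7  20.5] [38.6 39.5] 0.9 21.2 188
scene ft [ 685.7 -201.2] [74.6 99.7] 99.3 10.1 528
scene tray_b [625.7 206.5] [133.1 172.4] 86.8 20.2 666
scene tray_m [646.5   6.6] [144.5 170.2] 83.6 20.6 1121
scene tray_t [ 652.6 -203.9] [141.  170.7] 96.1 20.8 798
```

```bash
python3 - <<'E'
from meas import *
s=dict(np.load('top1.npz')); P=np.nan_to_num(s['P'],nan=-9)
for lab,x,y,r,zl,zh in [('ten',.453,.1197,.06,.004,.014),('fb',.664,.187,.045,.0085,.016),('ft',.6863,-.1994,.057,.0075,.016),('mount',.467,-.284,.035,.014,.03)]:
    m=near(P,x,y,r,zl,zh).astype(np.uint8)
    n,L,st,_=cv2.connectedComponentsWithStats(m,connectivity=4); i=1+np.argmax(st[1:,4])
    print(lab,*rect(P,L==i),P[L==i][:,:2].mean(0).round(4))
# mount square
w=near(P,.467,-.284,.02,.01,.03)&(s['img'].min(-1)>180); print(rect(P,w))
E
```

```text
ten [452.1 120.4] [ 20.1 100.2] 67.5 8.3 619 [0.452  0.1201]
fb [665.2 189.7] [ 9.5 55. ] 89.7 13.2 190 [0.6652 0.1896]
ft [ 688.9 -198.5] [ 20.4 100.4] 100.0 11.0 602 [ 0.6886 -0.1986]
mount [ 467.3 -284.5] [19.9 20.1] 82.7 20.4 155 [ 0.4673 -0.2843]
(array([ 467.2, -284.5]), array([19.7, 20.1]), np.float32(82.7), 20.5, 150)
```

```bash
cat > plan.py <<'E'
# usage: plan.py x y z heading(deg of tool y)  [more quadruples]: deltas from present pose, tool axes
import sys; from h import *
from scipy.spatial.transform import Rotation as Ro
s=readout.sense(); R=Ro.from_quat(s['tool_rot']); M=R.as_matrix(); p=np.array(s['tcp_pos'])
h0=np.degrees(np.arctan2(M[1,1],M[0,1]))
print('t %.2f'%s['t'],'tcp',p.round(4),'head %.1f'%h0,'gap %.3f'%s['finger_gap'],'F',s['force'].round(1),'grip %.1f'%s['gripper_force'],'q1,q6',s['q'][[0,5]].round(2))
a=list(map(float,sys.argv[1:]))
for i in range(0,len(a),4):
    x,y,z,h=a[i:i+4]; h=h0+((h-h0+90)%180-90)
    hr=np.radians(h); Y=np.array([np.cos(hr),np.sin(hr),0]); Z=np.array([0,0,-1.]); T=np.c_[np.cross(Y,Z),Y,Z]
    print('turn',np.degrees((R.inv()*Ro.from_matrix(T)).as_rotvec()).round(1),'shift',((M.T@(np.array([x,y,z])-p))*1000).round(1))
E
cat > tgt.py <<'E'
import numpy as np
T={'b':(.6259,.2076,-4.1),'m':(.6434,.0077,-6.2),'t':(.6513,-.2029,6.7)}
def w(k,x,y):
    a=np.radians(T[k][2]);c,s=np.cos(a),np.sin(a);return round(T[k][0]+c*x-s*y,4),round(T[k][1]+s*x+c*y,4)
def l(k,x,y):
    a=np.radians(T[k][2]);c,s=np.cos(a),np.sin(a);dx,dy=x-T[k][0],y-T[k][1];return round(c*dx+s*dy,4),round(-s*dx+c*dy,4)
print('bar1',w('b',-.028,.037),'bar2',w('b',-.028,-.037),'mount',w('m',-.03,-.03),'ten',w('t',-.03,0))
print('filed',l('b',.6652,.1897),l('m',.682,.02),l('t',.6888,-.1986))
E
python3 tgt.py; python3 plan.py .4423 .2862 .10 25.3
```

```text
bar1 (np.float64(0.6006), np.float64(0.2465)) bar2 (np.float64(0.5953), np.float64(0.1727)) mount (np.float64(0.6103), np.float64(-0.0189)) ten (np.float64(0.6215), np.float64(-0.2064))
filed (np.float64(0.0405), np.float64(-0.015)) (np.float64(0.037), np.float64(0.0164)) (np.float64(0.0377), np.float64(-0.0001))
t 0.10 tcp [0.1843 0.5966 0.2555] head 72.8 gap 1.006 F [ 0.9 -0.5  0.4] grip 0.0 q1,q6 [ 1.09 -0.18]
turn [-0.1  0.  47.5] shift [-338.2 -220.1  155.8]
```

Request:
move_arm(
  rows=[
    [0,0,47.5,-338.2,-220.1,156,0.55],
    [0,0,47.5,-338.2,-220.1,156,0.55],
    [0,0,47.5,-338.2,-220.1,156,0.55],
    [0,0,47.5,-338.2,-220.1,156,0.55],
    [0,0,47.5,-338.2,-220.1,156,0.55],
    [0,0,47.5,-338.2,-220.1,156,0.55],
    [0,0,47.5,-338.2,-220.1,156,0.55],
    [0,0,47.5,-338.2,-220.1,156,0.55],
    [0,0,47.5,-338.2,-220.1,156,0.55],
    [0,0,47.5,-338.2,-220.1,156,0.55],
    [0,0,47.5,-338.2,-220.1,156,0.55],
    [0,0,47.5,-338.2,-220.1,156,0.55],
  ],
  squeeze=50,
)

```text
t: 1.1
tcp_pos: [0.4448, 0.2839, 0.0986]
tool_rot: [0.537, 0.843, -0.001, -0.0]
force: [-0.3, -0.0, -0.4]
finger_gap: 0.453
gripper_force: 0.0
```

```bash
python3 plan.py .4423 .2862 .10 25.3 .4423 .2862 .027 25.3; python3 - <<'E'
from h import *
s=snap('scene'); save(s,'scene2.png'); np.savez('scene2.npz',**s)
s=snap('top'); save(s,'top2.png'); np.savez('top2.npz',**s)
a=s['img'][230:430,60:300,::-1]; b=np.load('scene2.npz')['img'][100:300,340:580,::-1]
cv2.imwrite('pics/c2.png',cv2.resize(np.hstack([a,b]),(800,333)))
E
```

```text
t 1.10 tcp [0.4448 0.2839 0.0986] head 25.0 gap 0.453 F [-0.3 -0.  -0.4] grip 0.0 q1,q6 [ 0.36 -0.08]
turn [-0.1  0.  -0.3] shift [ 3.1 -1.3 -1.4]
turn [-0.1  0.  -0.3] shift [ 3.1 -1.1 71.6]
```

View pics/c2.png

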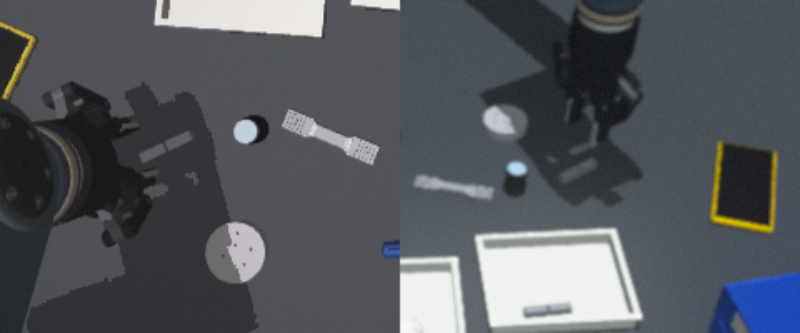

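The arm hovers over bar_1 (crop left, bar at about (165,147)), with the jaws lined up across it. I'll descend partway and re-check.

Request:
move_arm(
  rows=[
    [0,0,-0.3,3,-1,25,0.55],
    [0,0,-0.3,3,-1,45,0.55],
    [0,0,-0.3,3,-1,50,0.55],
    [0,0,-0.3,3,-1,50,0.55],
  ],
)

```text
t: 1.53
tcp_pos: [0.4386, 0.29, 0.0495]
tool_rot: [0.532, 0.847, -0.001, -0.001]
force: [-1.2, 0.3, -0.5]
finger_gap: 0.451
gripper_force: 0.0
```

```bash
python3 plan.py .4423 .2862 .027 25.3
```

```text
t 1.53 tcp [0.4386 0.29   0.0495] head 25.7 gap 0.451 F [-1.2  0.3 -0.5] grip 0.0 q1,q6 [ 0.37 -0.08]
turn [-0.2 -0.   0.4] shift [-5.1  1.8 22.5]
```

Request:
move_arm(
  rows=[
    [0,0,0.3,-3.5,1,10,0.55],
    [0,0,0.3,-3.5,1,20,0.55],
    [0,0,0.3,-3.5,1,22.5,0.55],
    [0,0,0.3,-3.5,1,22.5,0.55],
    [0,0,0.3,-3.5,1,22.5,0.55],
    [0,0,0.3,-3.5,1,22.5,0.55],
  ],
)

```text
t: 2.03
tcp_pos: [0.4431, 0.2866, 0.0281]
tool_rot: [0.535, 0.845, 0.0, 0.0]
force: [0.1, 0.3, -0.3]
finger_gap: 0.452
gripper_force: 0.0
```

```bash
python3 plan.py .4423 .2862 .027 25.3
```

```text
t 2.03 tcp [0.4431 0.2866 0.0281] head 25.3 gap 0.452 F [ 0.1  0.3 -0.3] grip 0.0 q1,q6 [ 0.36 -0.08]
turn [0. 0. 0.] shift [ 0.  -0.9  1.1]
```

Request:
move_arm(
  rows=[
    [0,0,0,0,-1,1,0.7],
    [0,0,0,0,-1,1,0.8],
    [0,0,0,0,-1,1,0.9],
    [0,0,0,0,-1,1,1],
    [0,0,0,0,-1,1,1],
    [0,0,0,0,-1,1,1],
    [0,0,0,0,-1,1,1],
    [0,0,0,0,-1,1,1],
  ],
)

```text
t: 2.7
tcp_pos: [0.442, 0.2861, 0.0272]
tool_rot: [0.535, 0.845, 0.0, 0.0]
force: [-0.5, -0.7, 5.8]
finger_gap: 0.092
gripper_force: 50.5
```

```bash
python3 plan.py .4423 .2862 .08 25.3 .6006 .2465 .08 -4.1
```

```text
t 2.70 tcp [0.442  0.2861 0.0272] head 25.3 gap 0.092 F [-0.5 -0.7  5.8] grip 50.5 q1,q6 [ 0.36 -0.08]
turn [0. 0. 0.] shift [ -0.    0.3 -52.8]
turn [ 0.   0.  29.4] shift [-103.6  126.4  -52.8]
```

Request:
move_arm(
  rows=[
    [0,0,0,0,0,-20,1],
    [0,0,0,0,0,-45,1],
    [0,0,5,-10,20,-53,1],
    [0,0,12,-30,45,-53,1],
    [0,0,19,-60,75,-53,1],
    [0,0,26,-85,105,-53,1],
    [0,0,29.4,-103.6,126.4,-53,1],
    [0,0,29.4,-103.6,126.4,-53,1],
    [0,0,29.4,-103.6,126.4,-53,1],
    [0,0,29.4,-103.6,126.4,-53,1],
    [0,0,29.4,-103.6,126.4,-53,1],
  ],
)

```text
t: 3.62
tcp_pos: [0.5984, 0.2468, 0.0791]
tool_rot: [0.731, 0.682, -0.001, -0.001]
force: [-0.4, -0.8, -1.1]
finger_gap: 0.098
gripper_force: 49.8
```

```bash
python3 plan.py .6006 .2465 .0325 -4.1; python3 - <<'E'
from h import *
a=snap('top'); b=snap('scene'); np.savez('top3.npz',**a)
cv2.imwrite('pics/c3.png',cv2.resize(np.hstack([a['img'][120:320,60:300,::-1],b['img'][130:330,340:580,::-1]]),(800,333)))
E
```

```text
t 3.62 tcp [0.5984 0.2468 0.0791] head -4.0 gap 0.098 F [-0.4 -0.8 -1.1] grip 49.8 q1,q6 [0.22 0.29]
turn [-0.2  0.   0.1] shift [-0.1  2.4 46.5]
```

View pics/c3.png

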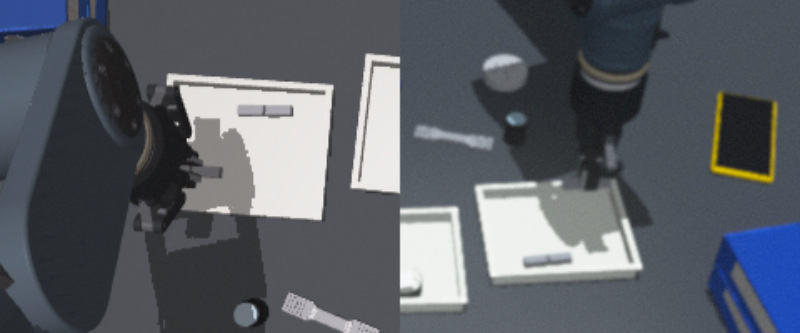

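bar_1 is held over the near half of the bars tray, at about (205,170) in the crop. Lowering it now.

Request:
move_arm(
  rows=[
    [0,0,0,0,1,20,1],
    [0,0,0,0,1,36,1],
    [0,0,0,0,1,43,1],
    [0,0,0,0,1,45,1],
    [0,0,0,0,1,46.5,1],
    [0,0,0,0,1,47.5,1],
    [0,0,0,0,1,47.5,1],
    [0,0,0,0,1,47.5,1],
  ],
)

```text
t: 4.38
tcp_pos: [0.602, 0.2466, 0.0331]
tool_rot: [0.732, 0.682, 0.001, 0.0]
force: [0.0, 0.1, -0.2]
finger_gap: 0.091
gripper_force: 49.8
```

```bash
python3 plan.py .6006 .2465 .0305 -4.1
```

```text
t 4.38 tcp [0.602  0.2466 0.0331] head -4.1 gap 0.091 F [ 0.   0.1 -0.2] grip 49.8 q1,q6 [0.22 0.29]
turn [ 0.1 -0.   0. ] shift [-0.2 -1.4  2.6]
```

Request:
move_arm(
  rows=[
    [0,0,0,0,-1,1.2,1],
    [0,0,0,0,-1,2.2,1],
    [0,0,0,0,-1,2.6,1],
    [0,0,0,0,-1,2.6,1],
    [0,0,0,0,-1,2.6,0.9],
    [0,0,0,0,-1,2.6,0.8],
    [0,0,0,0,-1,2.6,0.75],
    [0,0,0,0,-1,2.6,0.72],
    [0,0,0,0,-1,2.6,0.72],
    [0,0,0,0,-1,-10,0.72],
    [0,0,0,0,-1,-30,0.72],
    [0,0,0,0,-1,-50,0.72],
  ],
)

```text
t: 5.38
tcp_pos: [0.6, 0.2464, 0.0828]
tool_rot: [0.732, 0.682, -0.001, -0.0]
force: [-0.1, 0.3, 0.7]
finger_gap: 0.278
gripper_force: 0.0
```

```bash
python3 plan.py .4776 -.1104 .08 19.9
```

```text
t 5.38 tcp [0.6    0.2464 0.0828] head -4.1 gap 0.278 F [-0.1  0.3  0.7] grip 0.0 q1,q6 [0.22 0.29]
turn [ -0.1   0.  -24. ] shift [-364.6  -96.8    3.1]
```

Request:
move_arm(
  rows=[
    [0,0,-7,-30,-8,0,0.6],
    [0,0,-14,-70,-18,0,0.6],
    [0,0,-20,-110,-29,0,0.6],
    [0,0,-24,-150,-40,0,0.6],
    [0,0,-24,-190,-50,0,0.6],
    [0,0,-24,-230,-61,0,0.6],
    [0,0,-24,-270,-72,0,0.6],
    [0,0,-24,-310,-82,0,0.6],
    [0,0,-24,-345,-92,0,0.6],
    [0,0,-24,-364.6,-96.8,3,0.6],
    [0,0,-24,-364.6,-96.8,3,0.6],
    [0,0,-24,-364.6,-96.8,3,0.6],
  ],
)

```text
t: 6.38
tcp_pos: [0.4782, -0.1115, 0.0799]
tool_rot: [0.575, 0.818, 0.0, 0.0]
force: [0.4, -0.2, -0.2]
finger_gap: 0.402
gripper_force: 0.0
```

```bash
python3 plan.py .4776 -.1104 .028 19.9; python3 - <<'E'
from meas import *
s=snap('top'); save(s,'top4.png'); P=np.nan_to_num(s['P'],nan=-9)
m=near(P,.6006,.2465,.04,.0085,.02).astype(np.uint8)
n,L,st,_=cv2.connectedComponentsWithStats(m,connectivity=4); i=1+np.argmax(st[1:,4]); print('bar1',*rect(P,L==i))
E
```

```text
t 6.38 tcp [ 0.4782 -0.1115  0.0799] head 19.7 gap 0.402 F [ 0.4 -0.2 -0.2] grip 0.0 q1,q6 [-0.46 -0.8 ]
turn [ 0.   0.  -0.2] shift [ 1.3 -0.3 51.9]
bar1 [599.9 246.4] [10.1 54.9] 85.9 13.1 203
```

bar_1 is flat on the tray floor, with its top at 13.1 mm. Picking bar_2 next.

Request:
move_arm(
  rows=[
    [0,0,0,0.5,0,20,0.6],
    [0,0,0,0.5,0,40,0.6],
    [0,0,0,0.5,0,49,0.6],
    [0,0,0,0.5,0,51.5,0.6],
    [0,0,0,0.5,0,51.5,0.6],
    [0,0,0,0.5,0,51.5,0.7],
    [0,0,0,0.5,0,51.5,0.8],
    [0,0,0,0.5,0,51.5,0.9],
    [0,0,0,0.5,0,51.5,1],
    [0,0,0,0.5,0,51.5,1],
    [0,0,0,0.5,0,51.5,1],
    [0,0,0,0.5,0,51.5,1],
  ],
)

```text
t: 7.43
tcp_pos: [0.4784, -0.1098, 0.0287]
tool_rot: [0.574, 0.819, 0.0, 0.001]
force: [0.1, 2.3, 6.0]
finger_gap: 0.093
gripper_force: 49.8
```

```bash
python3 plan.py .5953 .1727 .08 -4.1
```

```text
t 7.43 tcp [ 0.4784 -0.1098  0.0287] head 19.9 gap 0.093 F [0.1 2.3 6. ] grip 49.8 q1,q6 [-0.45 -0.8 ]
turn [ 0.1  0.  24. ] shift [225.8 206.2 -51.2]
```

Request:
move_arm(
  rows=[
    [0,0,0,0,0,-20,1],
    [0,0,0,0,0,-45,1],
    [0,0,5,25,22,-51,1],
    [0,0,11,53,48,-51,1],
    [0,0,17,81,74,-51,1],
    [0,0,24,109,100,-51,1],
    [0,0,24,137,126,-51,1],
    [0,0,24,165,152,-51,1],
    [0,0,24,193,178,-51,1],
    [0,0,24,215,197,-51,1],
    [0,0,24,225.8,206.2,-51,1],
    [0,0,24,225.8,206.2,-51,1],
  ],
)

```text
t: 8.43
tcp_pos: [0.5957, 0.1756, 0.0789]
tool_rot: [0.731, 0.683, 0.001, 0.0]
force: [-0.1, 0.6, -0.1]
finger_gap: 0.094
gripper_force: 49.0
```

Request:
move_arm(
  rows=[
    [0,0,0,0,0,0,1],
    [0,0,0,0,0,10,1],
  ],
)

```text
t: 8.6
tcp_pos: [0.5952, 0.1716, 0.0699]
tool_rot: [0.732, 0.681, 0.001, 0.001]
force: [0.3, 0.8, -0.6]
finger_gap: 0.097
gripper_force: 49.0
```

```bash
python3 plan.py .5953 .1727 .0322 -4.1
```

```text
t 8.60 tcp [0.5952 0.1716 0.0699] head -4.1 gap 0.097 F [ 0.3  0.8 -0.6] grip 49.0 q1,q6 [0.1  0.17]
turn [ 0.1  0.  -0. ] shift [ 1.1 -0.1 37.7]
```

Request:
move_arm(
  rows=[
    [0,0,0,0.5,0,18,1],
    [0,0,0,0.5,0,31,1],
    [0,0,0,0.5,0,35,1],
    [0,0,0,0.5,0,36.5,1],
    [0,0,0,0.5,0,36.5,1],
    [0,0,0,0.5,0,36.5,1],
  ],
)

```text
t: 9.1
tcp_pos: [0.5945, 0.1722, 0.032]
tool_rot: [0.732, 0.681, -0.0, -0.0]
force: [0.5, -0.2, -0.3]
finger_gap: 0.092
gripper_force: 49.0
```

```bash
python3 plan.py .5953 .1727 .032 -4.1
```

```text
t 9.10 tcp [0.5945 0.1722 0.032 ] head -4.2 gap 0.092 F [ 0.5 -0.2 -0.3] grip 49.0 q1,q6 [0.1  0.17]
turn [-0.   0.  -0.1] shift [ 0.6  0.7 -0. ]
```

Now I release, rise and head for the tensile piece.

Request:
move_arm(
  rows=[
    [0,0,0,0,0,0.3,1],
    [0,0,0,0,0,0.3,0.9],
    [0,0,0,0,0,0.3,0.8],
    [0,0,0,0,0,0.3,0.75],
    [0,0,0,0,0,0.3,0.72],
    [0,0,0,0,0,0.3,0.72],
    [0,0,0,0,0,-10,0.72],
    [0,0,0,0,0,-30,0.72],
    [0,0,0,0,0,-50,0.72],
    [0,0,0,0,0,-58,0.72],
  ],
)

```text
t: 9.93
tcp_pos: [0.5964, 0.1735, 0.0934]
tool_rot: [0.732, 0.682, 0.002, 0.001]
force: [0.3, 0.1, 0.1]
finger_gap: 0.28
gripper_force: 0.0
```

```bash
python3 plan.py .4521 .1203 .09 157.5 .4521 .1203 .028 157.5
```

```text
t 9.93 tcp [0.5964 0.1735 0.0934] head -4.1 gap 0.280 F [0.3 0.1 0.1] grip 0.0 q1,q6 [0.1  0.17]
turn [ 0.3 -0.1 18.4] shift [ -63.3 -140.2    2.7]
turn [ 0.3 -0.1 18.4] shift [ -63.4 -140.5   64.7]
```

Request:
move_arm(
  rows=[
    [0,0,5,-14,-30,1,0.6],
    [0,0,11,-30,-66,1,0.6],
    [0,0,17,-46,-102,1,0.6],
    [0,0,18.4,-58,-128,1,0.6],
    [0,0,18.4,-63.3,-140.2,1,0.6],
    [0,0,18.4,-63.3,-140.2,1,0.6],
    [0,0,18.4,-63.3,-140.2,1,0.6],
    [0,0,18.4,-63.3,-140.2,1,0.6],
  ],
)

```text
t: 10.6
tcp_pos: [0.453, 0.1202, 0.0897]
tool_rot: [0.831, 0.556, 0.002, 0.001]
force: [0.4, -0.2, 0.1]
finger_gap: 0.399
gripper_force: 0.0
```

```bash
python3 plan.py .4521 .1203 .028 157.5; python3 - <<'E'
from meas import *
s=snap('top'); P=np.nan_to_num(s['P'],nan=-9)
for x,y in[(.6,.2465),(.5953,.1727)]:
    m=near(P,x,y,.036,.0085,.02).astype(np.uint8)
    n,L,st,_=cv2.connectedComponentsWithStats(m,connectivity=4); i=1+np.argmax(st[1:,4]); print('bar',*rect(P,L==i))
E
```

```text
t 10.60 tcp [0.453  0.1202 0.0897] head -22.5 gap 0.399 F [ 0.4 -0.2  0.1] grip 0.0 q1,q6 [0.02 0.41]
turn [ 0.2 -0.1  0. ] shift [-0.4 -1.1 61.7]
bar [599.8 246.4] [10.2 55.2] 85.6 13.2 202
bar [594. 172.] [10.2 54.6] 86.1 13.1 197
```

Request:
move_arm(
  rows=[
    [0,0,0,0,-1,22,0.6],
    [0,0,0,0,-1,45,0.6],
    [0,0,0,0,-1,58,0.6],
    [0,0,0,0,-1,61.5,0.6],
    [0,0,0,0,-1,61.5,0.6],
    [0,0,0,0,-1,61.5,0.7],
    [0,0,0,0,-1,61.5,0.8],
    [0,0,0,0,-1,61.5,0.9],
    [0,0,0,0,-1,61.5,1],
    [0,0,0,0,-1,61.5,1],
    [0,0,0,0,-1,61.5,1],
    [0,0,0,0,-1,61.5,1],
  ],
  squeeze=65,
)

```text
t: 11.65
tcp_pos: [0.4507, 0.1205, 0.0288]
tool_rot: [0.831, 0.556, 0.001, 0.001]
force: [0.2, 0.8, 5.8]
finger_gap: 0.104
gripper_force: 64.0
```

```bash
python3 plan.py .6215 -.2064 .09 6.7
```

```text
t 11.65 tcp [0.4507 0.1205 0.0288] head -22.5 gap 0.104 F [0.2 0.8 5.8] grip 64.0 q1,q6 [0.02 0.41]
turn [  0.2  -0.  -29.2] shift [-236.7  283.   -60.7]
```

Request:
move_arm(
  rows=[
    [0,0,0,0,0,-10,1],
    [0,0,0,0,0,-30,1],
    [0,0,0,0,0,-50,1],
    [0,0,-3,-16,19,-60,1],
    [0,0,-7,-36,43,-61,1],
    [0,0,-11,-58,69,-61,1],
    [0,0,-15,-80,96,-61,1],
    [0,0,-19,-102,122,-61,1],
    [0,0,-23,-124,148,-61,1],
    [0,0,-27,-146,175,-61,1],
    [0,0,-29.2,-168,201,-61,1],
    [0,0,-29.2,-190,227,-61,1],
  ],
)

```text
t: 12.65
tcp_pos: [0.5864, -0.1433, 0.0892]
tool_rot: [0.664, 0.748, -0.0, -0.001]
force: [0.7, 0.8, -1.2]
finger_gap: 0.104
gripper_force: 63.7
```

```bash
python3 plan.py .6215 -.2064 .09 6.7; python3 - <<'E'
from h import *
a=snap('top'); b=snap('scene')
cv2.imwrite('pics/c5.png',cv2.resize(np.hstack([a['img'][100:340,140:540,::-1],b['img'][110:350,120:520,::-1]]),(800,240)))
E
```

```text
t 12.65 tcp [ 0.5864 -0.1433  0.0892] head 6.8 gap 0.104 F [ 0.7  0.8 -1.2] grip 63.7 q1,q6 [-0.42 -0.54]
turn [-0.1 -0.   0.1] shift [-66.8  27.4  -0.9]
```

View pics/c5.png

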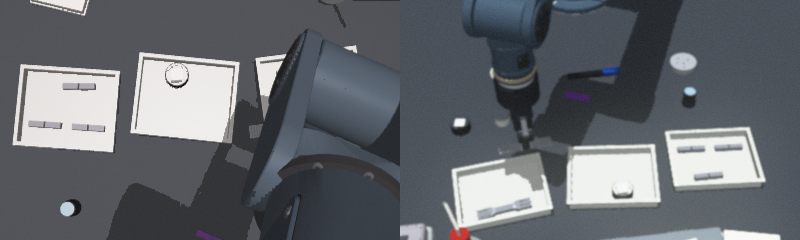

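Both bars are in their tray, and the tensile piece is held on its way to the right-hand tray.

Request:
move_arm(
  rows=[
    [0,0,0,-30,12,0,1],
    [0,0,0,-55,22,0,1],
    [0,0,0,-68,26.5,0,1],
    [0,0,0,-68,26.5,5,1],
    [0,0,0,-68,26.5,15,1],
    [0,0,0,-68,26.5,20,1],
    [0,0,0,-68,26.5,20,1],
    [0,0,0,-68,26.5,20,1],
  ],
)

```text
t: 13.42
tcp_pos: [0.6195, -0.2044, 0.0677]
tool_rot: [0.664, 0.748, -0.0, -0.002]
force: [0.9, -0.6, -0.9]
finger_gap: 0.105
gripper_force: 63.8
```

```bash
python3 plan.py .6215 -.2064 .0325 6.7;  python3 - <<'E'
from h import *
a=snap('top'); b=snap('scene')
cv2.imwrite('pics/c6.png',np.hstack([cv2.resize(a['img'][120:300,360:560,::-1],(400,360)),cv2.resize(b['img'][210:350,150:305,::-1],(400,360))]))
E
```

```text
t 13.42 tcp [ 0.6195 -0.2044  0.0677] head 6.8 gap 0.105 F [ 0.9 -0.6 -0.9] grip 63.8 q1,q6 [-0.49 -0.61]
turn [-0.2 -0.1  0.1] shift [-2.3  1.8 35.2]
```

View pics/c6.png

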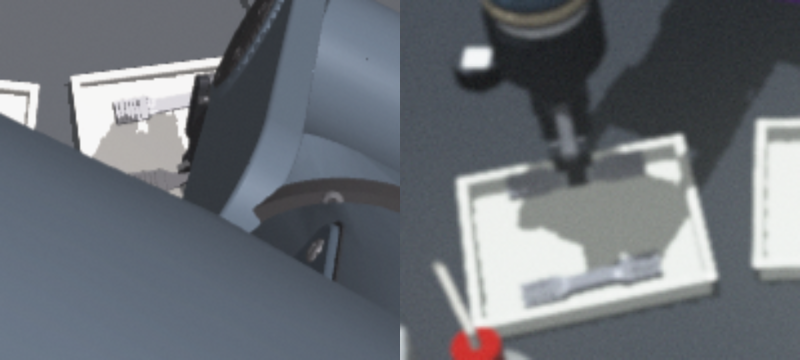

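The tensile piece is held parallel to the filed one over the near half of its tray (right crop, heads at about (525,185) and (625,165)). Lowering it.

Request:
move_arm(
  rows=[
    [0,0,0,-1.5,1,15,1],
    [0,0,0,-1.5,1,27,1],
    [0,0,0,-1.5,1,32,1],
    [0,0,0,-1.5,1,34,1],
    [0,0,0,-1.5,1,34.5,1],
    [0,0,0,-1.5,1,34.5,1],
    [0,0,0,-1.5,1,34.5,1],
  ],
)

```text
t: 14.1
tcp_pos: [0.6224, -0.2079, 0.0345]
tool_rot: [0.664, 0.747, 0.0, 0.0]
force: [0.3, 0.2, -1.7]
finger_gap: 0.108
gripper_force: 63.8
```

```bash
python3 plan.py .6215 -.2064 .032 6.7
```

```text
t 14.10 tcp [ 0.6224 -0.2079  0.0345] head 6.7 gap 0.108 F [ 0.3  0.2 -1.7] grip 63.8 q1,q6 [-0.49 -0.61]
turn [0. 0. 0.] shift [ 1.6 -0.7  2.5]
```

Request:
move_arm(
  rows=[
    [0,0,0,1,0,1,1],
    [0,0,0,1,0,2,1],
    [0,0,0,1,0,2.5,1],
    [0,0,0,1,0,2.5,1],
    [0,0,0,1,0,2.5,0.9],
    [0,0,0,1,0,2.5,0.8],
    [0,0,0,1,0,2.5,0.72],
    [0,0,0,1,0,2.5,0.7],
    [0,0,0,1,0,2.5,0.7],
    [0,0,0,1,0,-10,0.7],
    [0,0,0,1,0,-30,0.7],
    [0,0,0,1,0,-55,0.7],
  ],
)

```text
t: 15.1
tcp_pos: [0.621, -0.2062, 0.0891]
tool_rot: [0.664, 0.747, -0.0, -0.002]
force: [-0.3, -0.9, 1.4]
finger_gap: 0.298
gripper_force: 0.0
```

```bash
python3 plan.py .4672 -.2845 .09 0
```

```text
t 15.10 tcp [ 0.621  -0.2062  0.0891] head 6.7 gap 0.298 F [-0.3 -0.9  1.4] grip 0.0 q1,q6 [-0.49 -0.61]
turn [-0.2 -0.1  6.7] shift [ -59.7 -161.9   -0.6]
```

Request:
move_arm(
  rows=[
    [0,0,3,-12,-32,0,0.25],
    [0,0,6.7,-26,-70,0,0.25],
    [0,0,6.7,-40,-108,0,0.25],
    [0,0,6.7,-53,-144,0,0.25],
    [0,0,6.7,-59.7,-161.9,0,0.25],
    [0,0,6.7,-59.7,-161.9,0,0.25],
    [0,0,6.7,-59.7,-161.9,0,0.25],
    [0,0,6.7,-59.7,-161.9,0,0.25],
    [0,0,6.7,-59.7,-161.9,0,0.25],
  ],
)

```text
t: 15.85
tcp_pos: [0.4697, -0.2849, 0.0898]
tool_rot: [0.707, 0.708, 0.0, 0.001]
force: [0.8, -0.2, 0.3]
finger_gap: 0.75
gripper_force: 0.0
```

```bash
python3 plan.py .4672 -.2845 .028 0; python3 - <<'E'
from meas import *
s=snap('top'); save(s,'top7.png'); P=np.nan_to_num(s['P'],nan=-9)
m=near(P,.6215,-.2064,.057,.0075,.02).astype(np.uint8)
n,L,st,_=cv2.connectedComponentsWithStats(m,connectivity=4); i=1+np.argmax(st[1:,4]); print('ten',*rect(P,L==i))
E
```

```text
t 15.85 tcp [ 0.4697 -0.2849  0.0898] head 0.1 gap 0.750 F [ 0.8 -0.2  0.3] grip 0.0 q1,q6 [-0.75 -0.75]
turn [0.1 0.1 0.1] shift [ 0.5 -2.6 61.8]
ten [ 621.5 -205.7] [ 20.2 100.2] 96.9 11.1 596
```

The tensile piece lies flat, with its top at 11.1 mm. Descending on the mount.

Request:
move_arm(
  rows=[
    [0,0,0,0,-1,20,0.25],
    [0,0,0,0,-1,38,0.25],
    [0,0,0,0,-1,52,0.25],
    [0,0,0,0,-1,60,0.25],
    [0,0,0,0,-1,61.5,0.25],
    [0,0,0,0,-1,61.5,0.25],
    [0,0,0,0,-1,61.5,0.25],
  ],
  squeeze=40,
)

```text
t: 16.48
tcp_pos: [0.4679, -0.285, 0.0282]
tool_rot: [0.707, 0.707, 0.0, 0.0]
force: [0.7, 0.1, -0.4]
finger_gap: 0.749
gripper_force: 0.0
```

```bash
python3 plan.py .4672 -.2845 .028 0
```

```text
t 16.48 tcp [ 0.4679 -0.285   0.0282] head 0.1 gap 0.749 F [ 0.7  0.1 -0.4] grip 0.0 q1,q6 [-0.75 -0.75]
turn [0.  0.  0.1] shift [ 0.5 -0.7  0.2]
```

Request:
move_arm(
  rows=[
    [0,0,0,0,-0.7,0,0.35],
    [0,0,0,0,-0.7,0,0.4],
    [0,0,0,0,-0.7,0,0.45],
    [0,0,0,0,-0.7,0,0.5],
    [0,0,0,0,-0.7,0,0.6],
    [0,0,0,0,-0.7,0,0.7],
    [0,0,0,0,-0.7,0,0.8],
    [0,0,0,0,-0.7,0,0.8],
    [0,0,0,0,-0.7,0,0.8],
    [0,0,0,0,-0.7,-5,0.8],
    [0,0,0,0,-0.7,-20,0.8],
    [0,0,0,0,-0.7,-40,0.8],
  ],
)

```text
t: 17.48
tcp_pos: [0.4655, -0.2841, 0.067]
tool_rot: [0.707, 0.707, -0.0, -0.002]
force: [0.6, 0.8, -0.6]
finger_gap: 0.44
gripper_force: 40.2
```

```bash
python3 plan.py .6103 -.0189 .09 83.8; python3 - <<'E'
from h import *
b=snap('scene')
cv2.imwrite('pics/c8.png',cv2.resize(b['img'][150:300,120:320,::-1],(800,600)))
E
```

```text
t 17.48 tcp [ 0.4655 -0.2841  0.067 ] head 0.0 gap 0.440 F [ 0.6  0.8 -0.6] grip 40.2 q1,q6 [-0.75 -0.75]
turn [ -0.   -0.2 -83.8] shift [265.3 144.8 -22.7]
```

View pics/c8.png

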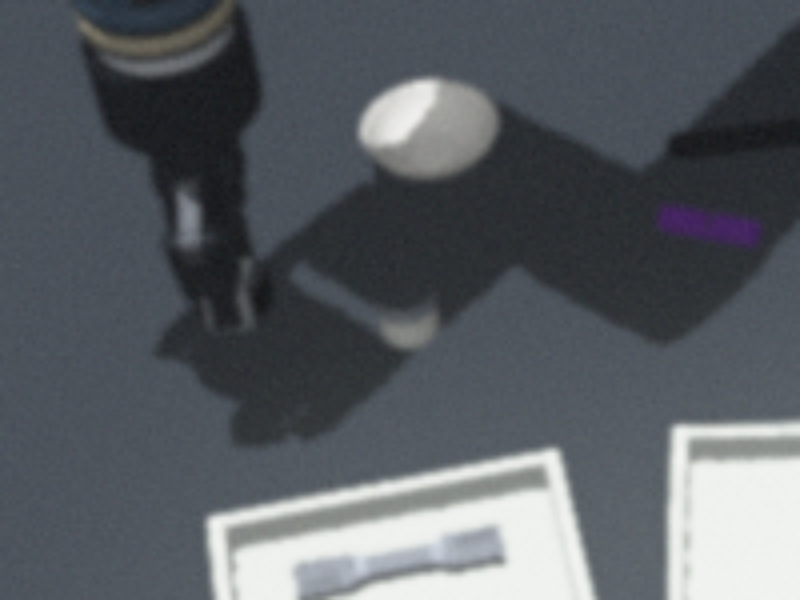

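The mount is in the grip: opening 0.44, grip 40 N, lifted. The clear disc is untouched at (410,320). Carrying the mount over.

Request:
move_arm(
  rows=[
    [0,0,-4,5,3,-15,0.8],
    [0,0,-11,25,13,-22,0.8],
    [0,0,-18,50,27,-23,0.8],
    [0,0,-25,78,42,-23,0.8],
    [0,0,-32,106,58,-23,0.8],
    [0,0,-39,134,73,-23,0.8],
    [0,0,-46,162,88,-23,0.8],
    [0,0,-53,190,103,-23,0.8],
    [0,0,-60,216,118,-23,0.8],
    [0,0,-67,240,131,-23,0.8],
    [0,0,-74,257,140,-23,0.8],
    [0,0,-80,265.3,144.8,-23,0.8],
  ],
)

```text
t: 18.53
tcp_pos: [0.6121, -0.0169, 0.0906]
tool_rot: [0.083, 0.997, 0.0, 0.0]
force: [0.4, -0.0, -0.6]
finger_gap: 0.441
gripper_force: 40.2
```

Request:
move_arm(
  rows=[
    [0,0,-3,0,0,0,0.8],
    [0,0,-3.8,0,0,0,0.8],
    [0,0,-3.8,0,0,10,0.8],
    [0,0,-3.8,0,0,20,0.8],
    [0,0,-3.8,0,0,25,0.8],
    [0,0,-3.8,0,0,25,0.8],
  ],
)

```text
t: 19.03
tcp_pos: [0.6096, -0.0199, 0.0636]
tool_rot: [0.055, 0.999, 0.0, -0.002]
force: [0.6, -0.7, -0.7]
finger_gap: 0.44
gripper_force: 40.2
```

```bash
python3 plan.py .6103 -.0189 .032 83.8;python3 - <<'E'
from h import *
b=snap('scene');a=snap('top')
cv2.imwrite('pics/c9.png',np.hstack([cv2.resize(a['img'][130:280,240:410,::-1],(400,353)),cv2.resize(b['img'][190:340,260:430,::-1],(400,353))]))
E
```

```text
t 19.03 tcp [ 0.6096 -0.0199  0.0636] head 83.7 gap 0.440 F [ 0.6 -0.7 -0.7] grip 40.2 q1,q6 [-0.22 -1.68]
turn [ 0.  -0.2 -0.1] shift [-0.8  1.  31.6]
```

View pics/c9.png

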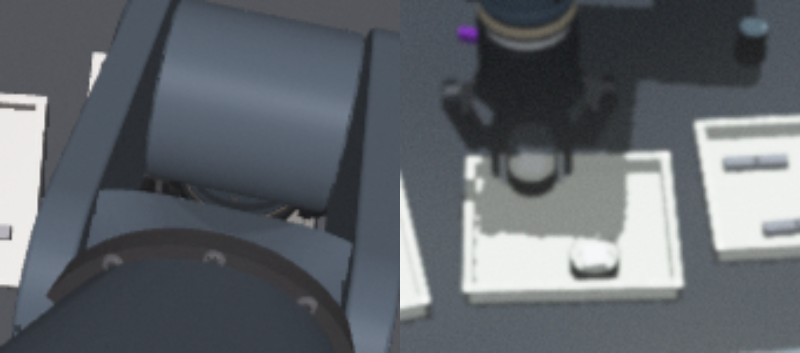

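The mount is upright over the near half of its tray (right crop (530,170)). I'll move 15 mm away from the wall for finger room, then lower.

Request:
move_arm(
  rows=[
    [0,0,0,0,8,0,0.8],
    [0,0,0,0,15.5,8,0.8],
    [0,0,0,0,15.5,18,0.8],
    [0,0,0,0,15.5,25,0.8],
    [0,0,0,0,15.5,28.5,0.8],
    [0,0,0,0,15.5,30,0.8],
    [0,0,0,0,15.5,30,0.8],
    [0,0,0,0,15.5,30,0.8],
  ],
)

```text
t: 19.8
tcp_pos: [0.6129, -0.0044, 0.0357]
tool_rot: [0.054, 0.999, -0.0, -0.0]
force: [-0.5, 0.0, -0.6]
finger_gap: 0.44
gripper_force: 40.2
```

```bash
python3 plan.py .6119 -.004 .0313 83.8
```

```text
t 19.80 tcp [ 0.6129 -0.0044  0.0357] head 83.8 gap 0.440 F [-0.5  0.  -0.6] grip 40.2 q1,q6 [-0.19 -1.65]
turn [-0. -0.  0.] shift [1.1 0.3 4.4]
```

Request:
move_arm(
  rows=[
    [0,0,0,0,0,1.5,0.8],
    [0,0,0,0,0,3,0.8],
    [0,0,0,0,0,3.8,0.8],
    [0,0,0,0,0,4,0.8],
    [0,0,0,0,0,4,0.8],
    [0,0,0,0,0,4,0.8],
  ],
)

```text
t: 20.3
tcp_pos: [0.6129, -0.0042, 0.0319]
tool_rot: [0.054, 0.999, -0.0, 0.0]
force: [0.7, 0.5, 0.5]
finger_gap: 0.432
gripper_force: 40.2
```

```bash
python3 plan.py .6119 -.004 .0313 83.8
```

```text
t 20.30 tcp [ 0.6129 -0.0042  0.0319] head 83.8 gap 0.432 F [0.7 0.5 0.5] grip 40.2 q1,q6 [-0.19 -1.65]
turn [-0.  0.  0.] shift [1.  0.1 0.6]
```

Request:
move_arm(
  rows=[
    [0,0,0,0,0,0.5,0.8],
    [0,0,0,0,0,0.5,0.55],
    [0,0,0,0,0,0.5,0.5],
    [0,0,0,0,0,0.5,0.4],
    [0,0,0,0,0,0.5,0.35],
    [0,0,0,0,0,0.5,0.32],
    [0,0,0,0,0,0.5,0.32],
    [0,0,0,0,0,0.5,0.32],
    [0,0,0,0,0,-10,0.32],
    [0,0,0,0,0,-30,0.32],
    [0,0,0,0,0,-60,0.32],
    [0,0,0,0,0,-100,0.32],
  ],
)

```text
t: 21.3
tcp_pos: [0.6109, -0.0039, 0.131]
tool_rot: [0.054, 0.999, 0.0, -0.003]
force: [1.4, -0.2, 0.3]
finger_gap: 0.683
gripper_force: 0.0
```

```bash
python3 plan.py .42 .2 .2 83.8
```

```text
t 21.30 tcp [ 0.6109 -0.0039  0.131 ] head 83.8 gap 0.683 F [ 1.4 -0.2  0.3] grip 0.0 q1,q6 [-0.19 -1.65]
turn [ 0.  -0.3  0. ] shift [212.2 182.2 -67.6]
```

Request:
move_arm(
  rows=[
    [0,0,0,20,15,-20,0.32],
    [0,0,0,45,40,-50,0.32],
    [0,0,0,70,60,-68,0.32],
    [0,0,0,95,80,-68,0.32],
    [0,0,0,120,103,-68,0.32],
    [0,0,0,150,128,-68,0.32],
    [0,0,0,180,155,-68,0.32],
    [0,0,0,205,176,-68,0.32],
    [0,0,0,212,182,-68,0.32],
    [0,0,0,212,182,-68,0.32],
    [0,0,0,212,182,-68,0.32],
    [0,0,0,212,182,-68,0.32],
  ],
)

```text
t: 22.3
tcp_pos: [0.4235, 0.199, 0.2003]
tool_rot: [0.054, 0.999, 0.0, 0.001]
force: [-0.4, -1.0, -0.3]
finger_gap: 0.681
gripper_force: 0.0
```

```bash
python3 - <<'E'
from meas import *
from tgt import l
s=snap('top'); P=np.nan_to_num(s['P'],nan=-9)
for k,t,x,y,r,zl,zh in [('bar1','b',.6,.2465,.036,.0085,.02),('bar2','b',.594,.172,.036,.0085,.02),('fb','b',.6652,.1897,.036,.0085,.02),('ten','t',.6215,-.2057,.057,.0075,.02),('ft','t',.6888,-.1986,.057,.0075,.02),('mount','m',.6119,-.004,.03,.012,.04),('fm','m',.682,.0195,.026,.012,.04)]:
    m=near(P,x,y,r,zl,zh).astype(np.uint8)
    n,L,st,_=cv2.connectedComponentsWithStats(m,connectivity=4); i=1+np.argmax(st[1:,4]); q=rect(P,L==i); print(k,*q,'local',l(t,*(q[0]/1000)))
b=snap('scene')
cv2.imwrite('pics/c10.png',np.vstack([cv2.resize(s['img'][130:280,140:540,::-1],(800,300)),cv2.resize(b['img'][200:350,120:520,::-1],(800,300))]))
E
```

```text
bar1 (np.float64(0.6006), np.float64(0.2465)) bar2 (np.float64(0.5953), np.float64(0.1727)) mount (np.float64(0.6103), np.float64(-0.0189)) ten (np.float64(0.6215), np.float64(-0.2064))
filed (np.float64(0.0405), np.float64(-0.015)) (np.float64(0.037), np.float64(0.0164)) (np.float64(0.0377), np.float64(-0.0001))
bar1 [599.9 246.4] [10.2 55.6] 85.5 13.3 200 local (np.float64(-0.0287), np.float64(0.0368))
bar2 [594.1 172.2] [10.2 55.2] 85.9 13.4 197 local (np.float64(-0.0292), np.float64(-0.0376))
fb [665.2 189.2] [ 9.5 55.6] 89.6 13.4 199 local (np.float64(0.0405), np.float64(-0.0155))
ten [ 621.5 -205.4] [ 20.2 100.3] 96.8 11.2 606 local (np.float64(-0.0299), np.float64(0.001))
ft [ 688.6 -198.7] [ 20.8 100.6] 100.1 11.2 603 local (np.float64(0.0375), np.float64(-0.0002))
mount [612.9  -3. ] [19.4 19.8] 166.1 23.6 142 local (np.float64(-0.0292), np.float64(-0.0139))
fm [682.5  21.2] [18.6 19.3] 179.8 23.6 140 local (np.float64(0.0374), np.float64(0.0176))
```

View pics/c10.png

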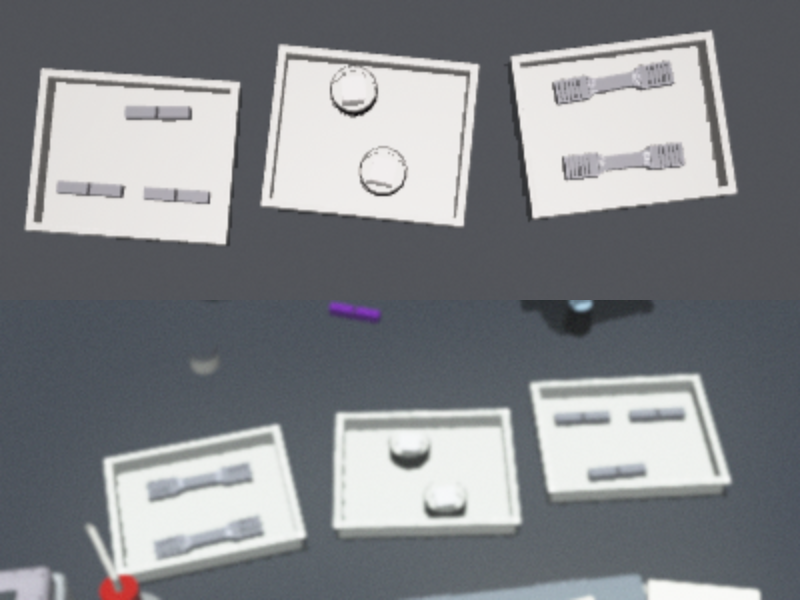

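All seven pieces lie flat in the right trays, with heights correct to within about 0.6 mm and the filed pieces where they were. The arm is clear, so I'm handing in.

```bash
python3 -c "from station import order; print(order.sign_off())"
```

```text
the job is handed in; nothing more can be done
None
```

I put all four pieces flat in the trays of their kind, the mount polished face up, left the filed pieces unshifted, and handed the job in at about 22 s; the sign-off returned no verdict.

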